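# Rock a jammed battery pack out of its slanted dock and weigh it

## Robot

A 6-joint arm with a two-finger parallel gripper is mounted at the origin on the work surface. World frame = base frame: x ahead of the robot, y to its left, z up, the work surface at z = 0. Lengths are in mm, angles in rad, forces in N, time in s.
With the tool pointing down it reaches from about 350 to 875 mm from the base axis. Payload 15.5 kg.
Tool frame: the origin (TCP) lies on the centre line of the jaws, within the pads' length; the fingertips stand 11 mm ahead of it and the grasp point (between the pads) lies 8 mm behind it; z points along the fingers, y is the line along which they close (so a half turn about z gives the same grasp; the last joint's range is limited). The gripper opens to 85 mm and grips with 20 to 120 N. Pads are 22 mm wide; open, the fingers measure 114 mm over their backs; the gripper's body (76 mm by 85 mm) begins 54 mm behind the grasp point. The pads swing forward as they close: fully open they stand 13 mm farther back than shut.
Start: joints at [-1.335, 0.494, 1.345, -0, 1.302, -0.096], TCP at [203.592, -590.912, 242.277] pointing down, gripper open.
Joint ranges: [-2.91, 2.91], [-0.82, 2.16], [0.22, 2.67], [-1.22, 4.37], [0.12, 2.79], [-3.08, 3.08]. Speed limits (rad/s): [1.89, 1.89, 2.57, 3.01, 3.01, 3.01].

## Interface

Orientations are given as a unit quaternion [x, y, z, w].
In Python, from station import robot gives the robot as it stands. The module is installed in compiled form; this text tells all that it offers.
- The arm moves only by the tool play_rows, never from a script. Its argument "plan" is text: rows parted by semicolons, each of 7 numbers parted by spaces: the shift along the world's x, y, z in units of 80 mm (1.0 is 80 mm), then the turn, a rotation vector about the world's x, y, z in units of 0.5 rad (1.0 is 0.5 rad), then the closure, from 0 (fully open) to 1 (shut). In form: x y z wx wy wz grip; .... A call has 1 to 12 rows; each row is the pose to reach, as a shift and turn from the pose commanded when the call began; what a row does not reach only later rows make up. A row lasts 1/8 s, in which the tool goes at most 62.5 mm and 10.7 degrees, less where a joint would pass 70% of its speed; a pose out of reach is approached as far as the arm can. A call with a number of a shift or a turn outside -1 to 1 is refused whole. A call with a gripper value outside its range is refused whole. The fingers move at their own pace and stop on an object; "newtons" is the grip in N (left out, the last holds). Time passes only in rows, so rows that repeat a pose let the fingers close. It gives the time, the measured TCP pose, the force, the opening and the grip force at its end, in the units of the state.
- robot.observe(): the state, without advancing time (a new reading comes with each control period).
- robot.grab_frame(name): name is "scene" or "top"; returns the picture (384x512x3 uint8, blue, green, red); there is no depth.
- robot.get_calibration(name): a dict with "mtx" (3x3 intrinsics, pixels), "origin" and "orientation" of the camera in the world. Camera axes: x right, y up, looking along -z (the intrinsics and any distortion apply to the point x, -y, -z); pixel columns grow to the right and rows downward; lengths in mm; the calibration is good to about 2 mm. A picture is of the moment at which its call begins. get_calibration takes no time and is no camera call.
- robot.finish_job(): hands the job in; it is judged then, once.
The state is a dict: "time_s": time; "joints": joint angles; "dq": joint speeds; "tau": joint torques, N m; "eef_pos": TCP position; "ee_rot": TCP orientation; "contact_force": force on the tool from outside, world axes, zero at the start; "moment": the same for the moment, N m; "gripper_width": opening from 0.0 (shut) to 1.0 (fully open); "gripper_force": force on a finger pad.
Only numpy, scipy, OpenCV 4.12 (cv2) and the standard library are available. Lean on these libraries where they do the work, as an engineer would, in place of code of your own. Each camera call takes 0.05 s, during which the arm holds its last target. There are 200 camera calls.

## Task

Weigh the battery pack for the postage. It is jammed in its slanted dock, whose cradle is only clipped to its bracket and comes off if the pack is yanked straight out, so rock the pack well over from side to side several times while drawing it out along its slant, then stand it upright on the steel platform of the postal scale. The hand stamp that stands on the scale must go to the free end of the tray, standing on its base, and everything else on the bench stays where it is.

Things in the scene. Friction and masses are not known exactly. Their poses are not given: they have to be found in the camera images.
- pack_mid (a point): Battery pack, 105 mm long, dark plastic: stem 40 (x) by 36 (y) by 60 mm, then a wider head 52 (x) by 46 (y) by 45 mm. This point is its centre, 52.5 mm above the foot; z points from foot to head, the head spans z = 7.5 to 52.5 mm. Grip the head across y (46 mm). 0.2 to 0.36 kg. It starts leaning 30 degrees to the dock's +x side, away from the robot, the stem 43 mm deep in the pocket, the foot 3 mm off its floor.
- pack_top (a point): Centre of the top of the pack's head, 52.5 mm above pack_mid along its z.
- cradle_mouth (a point): Centre of the mouth of the dock's grey cradle, a pocket 74 (x) by 64 (y) mm outside. z is the slanted axis along which the pack comes out (30 degrees from vertical); rim at z = 0, pocket floor at z = -46 mm. Inside, the pocket is 54 mm wide in y, so the 36 mm stem can rock about the x axis (head swung along y) some 8 to 10 degrees each way; leans under 4 degrees do not count as rocking.
- cradle (a joint): How far the cradle has been pulled off its bracket along its slant, in m: 0 is home, stops at 0.03. Spring clips hold it home up to about 11 N of pull, then it gives; it springs back when let go. It must never come 10 mm off.
- dock: Plywood base 150 (x) by 120 (y) by 12 mm, fixed, with a steel bracket carrying the slanted cradle. Origin under the base's centre. Two spring jaws in the cradle (46 mm wide, from 39 to 7 mm below the mouth) clamp the stem's x faces: 15 to 25 N of friction against a straight pull, a few newtons while it is rocked and drawn out 3 to 4 mm a swing.
- scale: Postal scale, fixed to the bench, 200 (x) by 170 (y) mm, low and black, with a display panel along its -x edge. Origin at the centre of its underside.
- platform (a point): Centre of the top of the scale's steel platform, 135 (x) by 160 (y) mm, 34 mm above the bench, level; axes as the scale's.
- stamp_mid (a point): Hand stamp: wooden block base 80 (x) by 50 (y) mm, 17 mm high, with an upright round wooden handle, 28 mm in diameter, up to 83 mm in all. This point is its centre, 41.5 mm above its underside; z up the handle. 0.1 to 0.2 kg. It starts on the scale's platform.
- tray: Dark steel letter tray, fixed to the bench, 150 (x) by 230 (y) by 28 mm high, walls and floor 4 mm. Origin at the centre of its underside. Its -y half is free, a roll of tape lies in its +y half.
- tray_free (a point): Centre of the free half of the tray's floor (4 mm above the bench), axes as the tray's; free room is 142 (x) by 105 (y) mm.
- roll_a: Cardboard tape roll lying flat in the tray's +y half, 100 mm outside diameter, 48 mm high; origin at the centre of its underside. Leave alone.
- roll_b: Such a tape roll lying flat on the bench behind (+x of) the dock. Leave alone.
- glue: White bottle, 48 mm diameter, 130 mm tall, standing in front (-x) of the dock; origin at the centre of its underside. Leave alone.
- big_pack: Large flat battery pack, 75 by 110 by 58 mm high, lying behind the scale; origin under its centre. Leave alone.
- cup: Metal cup, 76 mm diameter, 100 mm tall, standing behind the tray; origin under its centre. Leave alone.
Mind the look-alikes: they are no part of the job. What is shaped like the part that bears stamp_mid but green, purple or red is not meant.

How it is judged (in metres and radians):
On the way, in this order (a step that is already met when the one before it is completed fails the run):
1. the pack, still in its pocket, rocked over to the cradle's +y side by more than 4 degrees (z of pack_mid in the frame of cradle_mouth below 0.045 m and angle between the z axis of pack_mid and the z axis of cradle_mouth, either way round above 0.07 rad and y of pack_top in the frame of cradle_mouth above 0.004 m), for 0.02 s.
2. then to the -y side by more than 4 degrees (z of pack_mid in the frame of cradle_mouth below 0.045 m and angle between the z axis of pack_mid and the z axis of cradle_mouth, either way round above 0.07 rad and y of pack_top in the frame of cradle_mouth below -0.004 m), for 0.02 s.
3. the pack is out of the cradle, the cradle home on its bracket (z of pack_mid in the frame of cradle_mouth above 0.056 m and value of joint cradle below 0.004 m), for 0.1 s.
At the end, for the whole second after the job is handed in: The pack stands on its foot on the platform, its centre within 55 mm (x) and 65 mm (y) of the platform's; the stamp stands on its base on the tray's floor, its centre within 60 mm (x) and 55 mm (y) of the free half's; both upright within 6 degrees; the cradle is home within 4 mm (x of pack_mid in the frame of platform between -0.055 and 0.055 m and y of pack_mid in the frame of platform between -0.065 and 0.065 m and z of pack_mid in the frame of platform between 0.046 and 0.059 m and angle between each of pack_mid, stamp_mid's own z axis and vertical below 0.1 rad and x of stamp_mid in the frame of tray_free between -0.06 and 0.06 m and y of stamp_mid in the frame of tray_free between -0.055 and 0.055 m and z of stamp_mid in the frame of tray_free between 0.035 and 0.048 m and value of joint cradle below 0.004 m); the robot touches nothing.
It fails at once if the cradle is pulled 10 mm or more off its bracket (value of joint cradle above 0.01 m).
It fails at once if a bystander (tape rolls, bottle, large pack, cup) is moved by more than 30 mm (distance of any of roll_a, roll_b, glue, big_pack, cup from where it was at the start of the episode above 0.03 m).
It also fails if it takes over 72 s, if anything falls off the work surface, if the arm or the gripper's body presses on something with over 40 N, if the wrist force passes 120 N, or if a joint passes its speed limit or range.

## Working session

There is one attempt and no reset: what is moved stays moved. The work goes in short steps, Python scripts to look and compute and a tool call to move; the robot and the scene stay as the last step left them, time stands still between calls to the robot, and variables do not carry over. Pictures are saved under pics/ and viewed, at most 10 in all, crops included, and the job is handed in when it is done.

Besides the shell and the picture viewer there is one more tool, called by a JSON object that holds its "name" and its "arguments", one argument or row to a line. play_rows: Moves the arm, as the interface text tells. Its arguments: {"type":"object","properties":{"plan":{"type":"string"},"newtons":{"type":"number"}},"required":["plan"]}

```bash
mkdir -p pics
python3 - <<'E'
from station import robot
import cv2
for n in("scene","top"):
    f=robot.grab_frame(n); cv2.imwrite(f"pics/{n}0.png",f); c=robot.get_calibration(n); print(n,c)
print(robot.observe())
a=[cv2.imread(f"pics/{n}0.png") for n in("scene","top")]
E
```

```text
scene {'mtx': array([[417.14918491,   0.        , 252.00261717],
       [  0.        , 417.14918491, 194.33218976],
       [  0.        ,   0.        ,   1.        ]]), 'origin': array([ 893.4895137 ,  386.96910303, 1015.1406762 ]), 'orientation': array([0.10132901, 0.24868665, 0.89741273, 0.35005397])}
top {'mtx': array([[376.05396788,   0.        , 257.96766087],
       [  0.        , 376.05396788, 187.4001242 ],
       [  0.        ,   0.        ,   1.        ]]), 'origin': array([ 485.40811307,   -9.84241457, 1073.66167336]), 'orientation': array([ 0.02301505, -0.00848873, -0.69876806,  0.71492759])}
{'time_s': 0.1, 'joints': array([-1.33449178e+00,  4.94135267e-01,  1.34607831e+00, -8.59539442e-06,
        1.30249855e+00, -9.54926609e-02]), 'dq': array([-0.00060274, -0.00214775, -0.00355796, -0.00035489, -0.00149739,
       -0.00107734]), 'tau': array([ 2.85072783e-03, -8.83587527e+01, -3.84563398e+01, -3.03437071e-05,
        5.19919369e-03,  4.20643062e-05]), 'eef_pos': array([ 203.51943135, -590.60010108,  241.7479352 ]), 'ee_rot': array([ 9.86270016e-01,  1.65139766e-01, -4.35092125e-05, -5.58057554e-04]), 'contact_force': array([ 0.3376746 , -0.01671949, -0.30622441]), 'moment': array([ 0.04265278, -0.01930756,  0.00264148]), 'gripper_force': 0.0, 'gripper_width': 0.9935772169298828}
```

View pics/scene0.png

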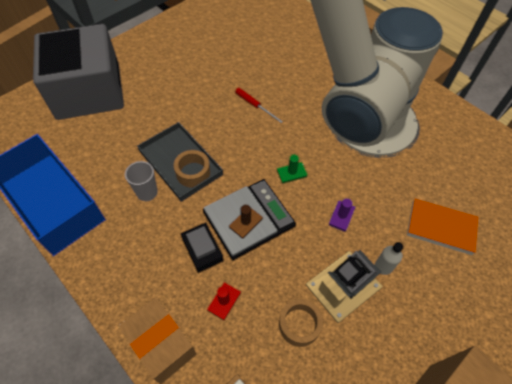

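View pics/top0.png

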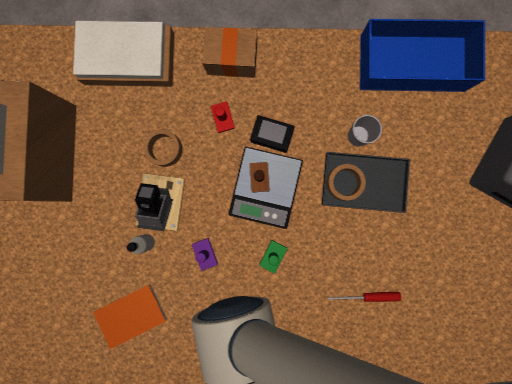

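The top view shows four stamp shapes: wooden on the scale at (260,177), green (273,257), purple (204,254) and red (222,117). The wooden one on the platform fits the description. I'll confirm it in crops.

```bash
cat > h.py <<'E'
import numpy as np, cv2
from scipy.spatial.transform import Rotation as R
from scipy.optimize import least_squares
from station import robot
def cam(n):
    c=robot.get_calibration(n); return c["mtx"],c["origin"],R.from_quat(c["orientation"]).as_matrix()
def proj(n,P):
    K,o,M=cam(n); q=((np.atleast_2d(P)-o)@M)*[1,-1,-1]; q=q@K.T; return q[:,:2]/q[:,2:]
def ray(n,uv,z):
    K,o,M=cam(n); uv=np.atleast_2d(uv).astype(float)
    d=(np.c_[uv,np.ones(len(uv))]@np.linalg.inv(K).T*[1,-1,-1])@M.T
    return o+d*((z-o[2])/d[:,2])[:,None]
def crop(img,x0,y0,x1,y1,k):
    c=cv2.resize(img[y0:y1,x0:x1],None,fx=k,fy=k,interpolation=cv2.INTER_CUBIC)
    for u in range(-(-x0//10)*10,x1,10):
        p=int((u-x0+.5)*k); cv2.line(c,(p,0),(p,5),(0,255,255),1); cv2.putText(c,str(u),(p-8,16),0,.33,(0,255,255),1)
    for v in range(-(-y0//10)*10,y1,10):
        p=int((v-y0+.5)*k); cv2.line(c,(0,p),(5,p),(0,255,255),1); cv2.putText(c,str(v),(7,p+4),0,.33,(0,255,255),1)
    return c
E
python3 - <<'E'
from h import *
t=cv2.imread("pics/top0.png"); s=cv2.imread("pics/scene0.png")
a=crop(t,120,168,190,258,6); b=crop(s,300,240,370+5,330,5)
a=crop(t,122,168,188,262,6); b=crop(s,302,238,402,332,4)
b=cv2.copyMakeBorder(b,0,a.shape[0]-b.shape[0],0,0,0); cv2.imwrite("pics/c1.png",np.hstack([a,b]))
cv2.imwrite("pics/c2.png",crop(t,226,140,414,232,4))
E
```

```text
(no output)
```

View pics/c1.png

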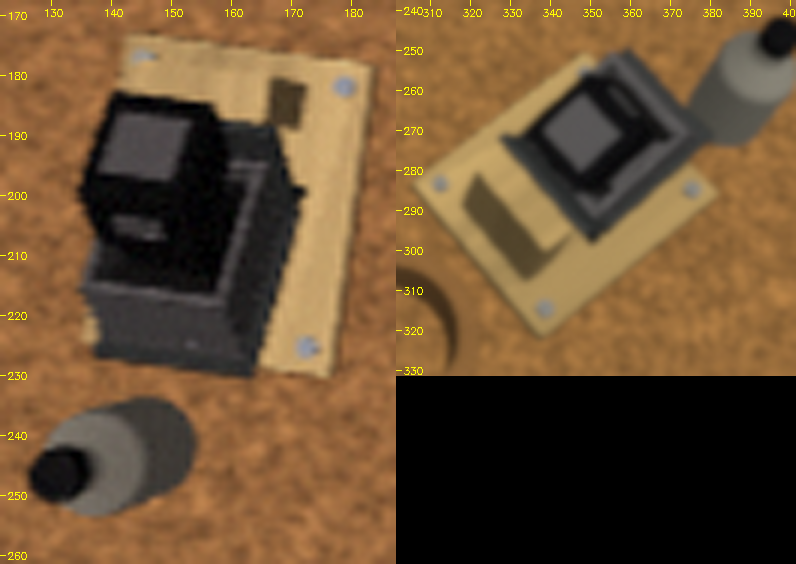

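View pics/c2.png

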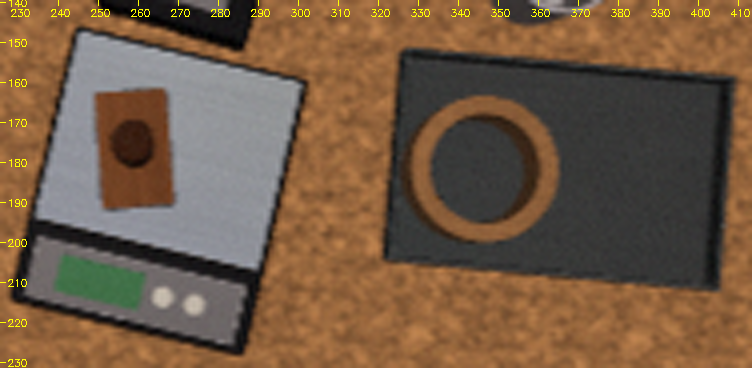

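The wooden stamp on the scale is confirmed: in the crop its base corners are at about (249,162), (267,161), (269,191) and (251,192), with the handle top at (259,175). The pack's head-top label is centred at (146,192) in the top view and (348,270) in the scene view.

```bash
cat > m.py <<'E'
from h import *
T=lambda p:np.array(p)/6+[121.5,167.5]
S=lambda p:(np.array(p)-[396,0])/4+[301.5,237.5]
C=lambda p:np.array(p)/4+[225.5,139.5]
def rect(p,dx,dy,z,idx=range(4)):
    c=np.array([[1,1],[1,-1],[-1,-1],[-1,1]])*[dx/2,dy/2]; a=p[2]; r=np.array([[np.cos(a),-np.sin(a)],[np.sin(a),np.cos(a)]])
    return np.c_[c@r.T+p[:2],np.full(4,z)][list(idx)]
def fit(name,f,x0):
    s=least_squares(f,x0,x_scale=[10,10,.1]+[10]*(len(x0)-3)); print(name,np.round(s.x,3),"res px",np.round(s.fun,1)); return s.x
# dock: top corners (+x+y, +x-y, -x-y), scene all
dt=T([(125,36),(373,65),(330,378)]); ds=S([(415,183),(542,338),(718,193),(585,52)])
# scene order left..: ascertain by projecting
g=ray("scene",ds,12); print(np.round(g))
g2=ray("top",dt,12); print(np.round(g2))
E
python3 m.py
```

```text
[[552. 228.  12.]
 [566. 345.  12.]
 [418. 360.  12.]
 [406. 243.  12.]]
[[565. 343.  12.]
 [554. 224.  12.]
 [406. 240.  12.]]
```

```bash
cat >> m.py <<'E'
ang=np.radians
d=fit("dock",lambda p:np.r_[(proj("top",rect(p,150,120,12,[0,1,2]))-dt).ravel(),(proj("scene",rect(p,150,120,12,[1,0,3,2]))-ds).ravel()],[486,293,-.09])
cs=S([(503,138),(593,240),(705,130),(622,50)]); pt=T((148,146)); ps=S((583,132))
loc=np.array([[37,-32,0],[37,32,0],[-37,32,0],[-37,-32,0],[0,0,62]])
def cr(p):
    M=R.from_euler("z",p[2])*R.from_euler("y",ang(30)); return M.apply(loc)+[p[0],p[1],p[3]]
ctt=T([(88,287),(228,300)])  # -x rim corners (+y, -y) top
f=lambda p:np.r_[(proj("scene",cr(p))-np.r_[cs,[ps]]).ravel(),(proj("top",cr(p)[[4]])-pt).ravel(),(proj("top",cr(p)[[2,3]])-ctt).ravel(), (p[2]-d[2])*100]
c=fit("cradle mouth x y yaw z",f,[486,293,-.09,80])
a=d[2]; print("in dock",np.round(R.from_euler("z",-a).apply(c[[0,1,3]]-[d[0],d[1],0]),1))
print("pack_top",np.round(cr(c)[4],1))
st=C([(95,92),(165,88),(174,205),(103,210)])
print(np.round(ray("top",st,51)),np.round(ray("top",C((134,143)),117)))
s=fit("stamp",lambda p:(proj("top",rect(p,80,50,51))-st).ravel(),[520,-20,0])
sc=C([(80,28),(306,82),(242,355),(12,298)]); g=ray("top",sc,34); print(np.round(g)); print("plat upper edge len",np.linalg.norm(g[0]-g[1]),"len",np.linalg.norm(g[1]-g[2]))
g=ray("top",C([(400,48),(736,78),(718,292),(384,260)]),28);print(np.round(g))
t=fit("tray",lambda p:(proj("top",rect(p,150,230,28))-C([(400,48),(736,78),(718,292),(384,260)])).ravel(),[520,-240,-.1])
print("tray_free",R.from_euler("z",t[2]).apply([0,-57,4])+[t[0],t[1],0])
E
python3 m.py
cat > m2.py <<'E'
from h import *
E
```

```text
[[552. 228.  12.]
 [566. 345.  12.]
 [418. 360.  12.]
 [406. 243.  12.]]
[[565. 343.  12.]
 [554. 224.  12.]
 [406. 240.  12.]]
dock [ 4.85382e+02  2.93108e+02 -1.04000e-01] res px [-0.7 -0.5 -0.5 -0.1 -0.5  0.3 -1.2 -0.4 -0.1  0.   0.3 -0.2  0.1 -0.8]
cradle mouth x y yaw z [ 4.76718e+02  2.95027e+02 -1.02000e-01  8.52740e+01] res px [ 3.8  0.2 -0.  -4.4 -4.4  1.8 -3.2  1.1 -0.4  0.8 -1.   0.8 -2.2  0.3
 -1.2  1.2  0.2]
in dock [-8.8  1.  85.3]
pack_top [507.6 291.9 139. ]
[[598.  37.  51.]
 [602. -11.  51.]
 [522. -19.  51.]
 [518.  30.  51.]] [[559.   8. 117.]]
stamp [5.60131e+02 9.42000e+00 9.30000e-02] res px [-0.3  0.2  0.4 -0.1  0.2 -0.1 -0.3 -0.1]
[[ 645.   49.   34.]
 [ 610. -108.   34.]
 [ 421.  -68.   34.]
 [ 456.   92.   34.]]
plat upper edge len 161.29361400300903 len 193.69473158256298
[[ 636. -174.   28.]
 [ 620. -406.   28.]
 [ 472. -394.   28.]
 [ 488. -165.   28.]]
tray [ 5.54025e+02 -2.84663e+02 -7.00000e-02] res px [ 0.6 -0.3 -0.4 -0.3 -0.1  0.2 -0.1  0.4]
tray_free [ 550.0235037  -341.52189276    4.        ]
```

```bash
cat > m3.py <<'E'
from m import *
# label quads
qt=T([(118,113),(190,117),(182,180),(103,175)]).mean(0); qs=S([(545,130),(582,93),(622,135),(583,172)]).mean(0)
x=least_squares(lambda P:np.r_[(proj("top",P)-qt).ravel(),(proj("scene",P)-qs).ravel()],[507,292,139]); print("tri pack_top",x.x,x.fun)
M=R.from_euler("z",-.103)*R.from_euler("y",ang(30)); m=x.x-M.apply([0,0,62]); print("mouth",m, "in dock",R.from_euler("z",.103).apply(m-[d[0],d[1],0]))
def box(hx,hy,z): return np.array([[hx,hy,z],[hx,-hy,z],[-hx,-hy,z],[-hx,hy,z]])
def ov(n,x0,y0,x1,y1,k):
    im=cv2.imread(f"pics/{n}0.png"); c=cv2.resize(im[y0:y1,x0:x1],None,fx=k,fy=k,interpolation=cv2.INTER_CUBIC)
    c=cv2.convertScaleAbs(c,alpha=1.8,beta=20)
    for B,col in((box(37,32,0),(0,0,255)),(box(37,32,-49),(255,0,255)),(box(26,23,62),(0,255,0)),(box(26,23,17),(255,255,0))):
        p=(proj(n,M.apply(B)+m)-[x0,y0]+.5)*k; cv2.polylines(c,[p.astype(int)],True,col,1)
    return c
a=ov("top",122,168,188,262,6);b=ov("scene",302,238,402,332,4)
b=cv2.copyMakeBorder(b,0,a.shape[0]-b.shape[0],0,0,0); cv2.imwrite("pics/ov.png",np.hstack([a,b]))
E
python3 m3.py|tail -3
```

```text
tray_free [ 550.0235037  -341.52189276    4.        ]
tri pack_top [507.80786599 290.4684611  140.33137486] [-0.69653112  0.60518941 -0.81814849  0.03646986]
mouth [476.97216016 293.65581834  86.63779982] in dock [-8.42145853 -0.3194677  86.63779982]
```

View pics/ov.png

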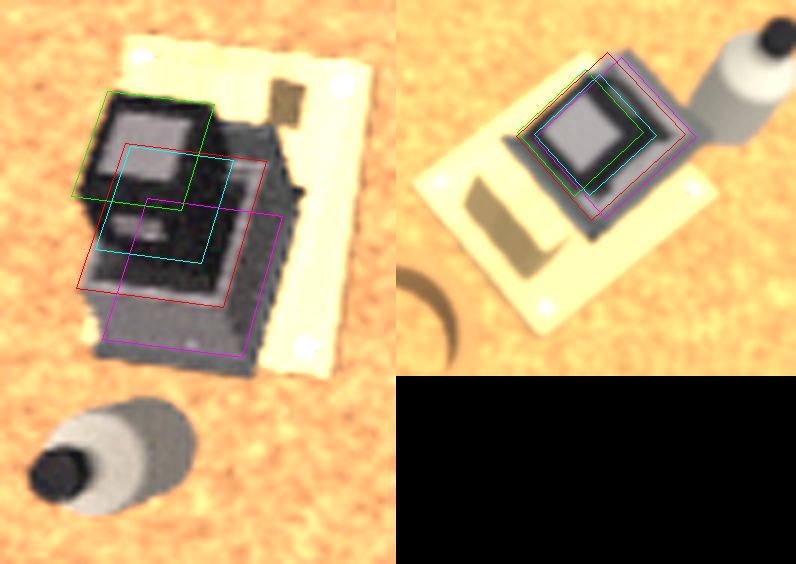

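Overlay: in both views the wireframe sits on the head (label centre at about (146,192) top, (348,270) scene) and on the cradle's inner rim, so the fit is good to about 3 mm. The wooden stamp comes first, starting with a free move to above it.

{"name": "play_rows", "arguments": {
  "plan": "0.28 0.47 -0.07 0 0 0 0; 0.56 0.94 -0.14 0 0 0 0"
}}

```text
time_s: 0.35
eef_pos: [248.6, -514.7, 230.5]
ee_rot: [0.986, 0.165, -0.0, -0.0]
contact_force: [1.0, -0.0, -0.2]
gripper_width: 0.998
gripper_force: 0.0
```

{"name": "play_rows", "arguments": {
  "plan": "0.28 0.47 -0.07 0 0 0 0; 0.56 0.94 -0.14 0 0 0 0"
}}

```text
time_s: 0.6
eef_pos: [293.6, -439.2, 219.5]
ee_rot: [0.986, 0.165, -0.0, -0.0]
contact_force: [0.3, -0.7, -0.2]
gripper_width: 0.999
gripper_force: 0.0
```

{"name": "play_rows", "arguments": {
  "plan": "0.28 0.47 -0.07 0 0 0 0; 0.56 0.94 -0.14 0 0 0 0"
}}

```text
time_s: 0.85
eef_pos: [338.5, -364.0, 208.4]
ee_rot: [0.986, 0.165, -0.0, -0.0]
contact_force: [0.2, -1.1, -0.6]
gripper_width: 1.003
gripper_force: 0.0
```

{"name": "play_rows", "arguments": {
  "plan": "0.28 0.47 -0.07 0 0 0 0; 0.56 0.94 -0.14 0 0 0 0"
}}

```text
time_s: 1.1
eef_pos: [383.3, -288.8, 197.2]
ee_rot: [0.986, 0.165, -0.0, -0.0]
contact_force: [0.2, -0.9, -0.8]
gripper_width: 0.999
gripper_force: 0.0
```

{"name": "play_rows", "arguments": {
  "plan": "0.28 0.47 -0.07 0 0 0 0; 0.56 0.94 -0.14 0 0 0 0"
}}

```text
time_s: 1.35
eef_pos: [428.1, -213.6, 186.0]
ee_rot: [0.986, 0.165, -0.0, -0.0]
contact_force: [0.3, -0.8, 0.0]
gripper_width: 1.001
gripper_force: 0.0
```

{"name": "play_rows", "arguments": {
  "plan": "0.28 0.47 -0.07 0 0 0 0; 0.56 0.94 -0.14 0 0 0 0"
}}

```text
time_s: 1.6
eef_pos: [472.9, -138.4, 174.8]
ee_rot: [0.986, 0.165, -0.0, -0.0]
contact_force: [0.4, -0.8, -0.2]
gripper_width: 0.999
gripper_force: 0.0
```

{"name": "play_rows", "arguments": {
  "plan": "0.28 0.47 -0.07 0 0 0 0; 0.56 0.94 -0.14 0 0 0 0"
}}

```text
time_s: 1.85
eef_pos: [517.7, -63.1, 163.6]
ee_rot: [0.986, 0.165, -0.0, -0.0]
contact_force: [-0.4, -1.0, 0.2]
gripper_width: 0.998
gripper_force: 0.0
```

{"name": "play_rows", "arguments": {
  "plan": "0.28 0.47 -0.07 0 0 0 0; 0.56 0.94 -0.14 0 0 0 0; 0.56 0.94 -0.14 0 0 0 0"
}}

```text
time_s: 2.22
eef_pos: [562.8, 13.0, 152.0]
ee_rot: [0.986, 0.167, -0.0, -0.0]
contact_force: [-0.3, -0.3, -1.2]
gripper_width: 0.999
gripper_force: 0.0
```

{"name": "play_rows", "arguments": {
  "plan": "-0.035 -0.045 0 0 0 0 0; -0.035 -0.045 -0.45 0 0 0 0; -0.035 -0.045 -0.875 0 0 0 0; -0.035 -0.045 -0.875 0 0 0 0; -0.035 -0.045 -0.875 0 0 0 1; -0.035 -0.045 -0.875 0 0 0 1; -0.035 -0.045 -0.875 0 0 0 1; -0.035 -0.045 -0.875 0 0 0 1; -0.035 -0.045 -0.875 0 0 0 1; -0.035 -0.045 -0.875 0 0 0 1",
  "newtons": 40
}}

```text
time_s: 3.48
eef_pos: [559.6, 7.0, 83.6]
ee_rot: [0.986, 0.165, 0.001, 0.0]
contact_force: [-2.8, 0.2, 10.0]
gripper_width: 0.318
gripper_force: 38.7
```

{"name": "play_rows", "arguments": {
  "plan": "0 0 0.2 0 0 0 1; 0 0 0.5 0 0 0 1; 0 0 0.8 0 0 0 1; 0 0 0.8 0 0 0 1"
}}

```text
time_s: 3.98
eef_pos: [560.3, 7.0, 149.0]
ee_rot: [0.986, 0.165, 0.002, 0.0]
contact_force: [0.5, -0.9, -2.3]
gripper_width: 0.318
gripper_force: 39.5
```

Gripped. I'll carry it to the free half of the tray.

{"name": "play_rows", "arguments": {
  "plan": "-0.01 -0.45 0 0 0 0 1; -0.025 -0.89 0 0 0 0 1"
}}

```text
time_s: 4.22
eef_pos: [556.8, -64.6, 146.3]
ee_rot: [0.986, 0.166, -0.0, -0.0]
contact_force: [0.4, 0.1, -1.4]
gripper_width: 0.317
gripper_force: 39.7
```

{"name": "play_rows", "arguments": {
  "plan": "-0.01 -0.45 0 0 0 0 1; -0.025 -0.89 0 0 0 0 1"
}}

```text
time_s: 4.47
eef_pos: [554.7, -136.3, 146.2]
ee_rot: [0.986, 0.165, -0.0, -0.0]
contact_force: [0.4, 0.4, -2.2]
gripper_width: 0.321
gripper_force: 39.7
```

{"name": "play_rows", "arguments": {
  "plan": "-0.01 -0.45 0 0 0 0 1; -0.025 -0.89 0 0 0 0 1"
}}

```text
time_s: 4.72
eef_pos: [552.7, -207.5, 146.1]
ee_rot: [0.986, 0.165, -0.0, -0.0]
contact_force: [0.5, 0.6, -1.7]
gripper_width: 0.317
gripper_force: 39.7
```

{"name": "play_rows", "arguments": {
  "plan": "-0.01 -0.45 0 0 0 0 1; -0.025 -0.89 0 0 0 0 1"
}}

```text
time_s: 4.97
eef_pos: [550.7, -278.7, 146.1]
ee_rot: [0.986, 0.165, -0.0, -0.0]
contact_force: [1.8, -0.1, -1.7]
gripper_width: 0.317
gripper_force: 39.7
```

{"name": "play_rows", "arguments": {
  "plan": "-0.01 -0.45 0 0 0 0 1; -0.025 -0.89 0 0 0 0 1; -0.025 -0.89 0 0 0 0 1; -0.025 -0.89 -0.3 0 0 0 1; -0.025 -0.89 -0.6 0 0 0 1; -0.025 -0.89 -0.85 0 0 0 1; -0.025 -0.89 -0.85 0 0 0 1"
}}

```text
time_s: 5.85
eef_pos: [548.2, -347.4, 77.0]
ee_rot: [0.986, 0.165, -0.001, -0.001]
contact_force: [-0.5, 0.3, -1.0]
gripper_width: 0.315
gripper_force: 39.9
```

{"name": "play_rows", "arguments": {
  "plan": "0 0 -0.12 0 0 0 1; 0 0 -0.2 0 0 0 1; 0 0 -0.26 0 0 0 1; 0 0 -0.28 0 0 0 1; 0 0 -0.28 0 0 0 1"
}}

```text
time_s: 6.48
eef_pos: [549.2, -349.0, 56.3]
ee_rot: [0.986, 0.165, 0.0, 0.0]
contact_force: [-0.1, -0.5, -1.9]
gripper_width: 0.316
gripper_force: 39.9
```

{"name": "play_rows", "arguments": {
  "plan": "0 0 -0.02 0 0 0 1; 0 0 -0.04 0 0 0 1; 0 0 -0.04 0 0 0 1"
}}

```text
time_s: 6.85
eef_pos: [549.3, -349.0, 53.7]
ee_rot: [0.986, 0.165, 0.0, 0.0]
contact_force: [-2.6, 1.3, 6.7]
gripper_width: 0.319
gripper_force: 40.7
```

{"name": "play_rows", "arguments": {
  "plan": "0 0 0 0 0 0 0.45; 0 0 0 0 0 0 0.45; 0 0 0 0 0 0 0.45; 0 0 0.3 0 0 0 0.45; 0 0 0.7 0 0 0 0.45; 0 0 1 0 0 0 0.45; 0 0 1 0 0 0 0.45",
  "newtons": 60
}}

```text
time_s: 7.72
eef_pos: [550.0, -349.5, 134.9]
ee_rot: [0.986, 0.165, 0.001, 0.001]
contact_force: [-0.1, 1.1, -0.1]
gripper_width: 0.549
gripper_force: 0.0
```

{"name": "play_rows", "arguments": {
  "plan": "0 0.4 0.4 0 0 0 0; 0 0.9 0.8 0 0 0 0; 0 0.99 0.8 0 0 0 0"
}}

```text
time_s: 8.1
eef_pos: [549.8, -268.1, 198.5]
ee_rot: [0.986, 0.166, 0.001, 0.001]
contact_force: [0.2, -0.6, -0.0]
gripper_width: 0.998
gripper_force: 0.0
```

{"name": "play_rows", "arguments": {
  "plan": "0 0.33 0 0 0 -0.29 0; 0 0.66 0 0 0 -0.58 0; 0 0.99 0 0 0 -0.87 0; 0 0.99 0 0 0 -0.87 0"
}}

```text
time_s: 8.6
eef_pos: [548.7, -189.3, 195.7]
ee_rot: [0.999, -0.052, -0.001, -0.0]
contact_force: [0.1, -0.4, -0.2]
gripper_width: 0.999
gripper_force: 0.0
```

{"name": "play_rows", "arguments": {
  "plan": "0 0.5 0 0 0 0 0; 0 0.99 0 0 0 0 0"
}}

```text
time_s: 8.85
eef_pos: [549.0, -111.5, 196.0]
ee_rot: [0.999, -0.051, -0.001, -0.0]
contact_force: [0.5, 0.7, 0.3]
gripper_width: 1.0
gripper_force: 0.0
```

{"name": "play_rows", "arguments": {
  "plan": "0 0.5 0 0 0 0 0; 0 0.99 0 0 0 0 0"
}}

```text
time_s: 9.1
eef_pos: [549.2, -31.9, 196.1]
ee_rot: [0.999, -0.051, -0.0, 0.0]
contact_force: [-0.1, -0.5, 0.9]
gripper_width: 0.996
gripper_force: 0.0
```

{"name": "play_rows", "arguments": {
  "plan": "0 0.5 0 0 0 0 0; 0 0.99 0 0 0 0 0; 0 0.99 0 0 0 0 0"
}}

```text
time_s: 9.48
eef_pos: [549.2, 48.4, 196.1]
ee_rot: [0.999, -0.049, -0.001, -0.0]
contact_force: [0.5, 0.2, -0.0]
gripper_width: 0.997
gripper_force: 0.0
```

{"name": "play_rows", "arguments": {
  "plan": "0 0.35 0 0.018 0.17 0 0; 0 0.7 0 0.036 0.34 0 0; 0 1 0 0.054 0.521 0 0; 0 1 0 0.054 0.521 0 0"
}}

```text
time_s: 9.98
eef_pos: [550.2, 126.8, 195.6]
ee_rot: [0.99, -0.05, -0.131, -0.007]
contact_force: [0.2, -0.1, -0.5]
gripper_width: 1.001
gripper_force: 0.0
```

{"name": "play_rows", "arguments": {
  "plan": "0 0.35 0 0.018 0.17 0 0; 0 0.7 0 0.036 0.34 0 0; 0 1 0 0.054 0.521 0 0; 0 1 0 0.054 0.521 0 0"
}}

```text
time_s: 10.48
eef_pos: [549.7, 206.5, 195.4]
ee_rot: [0.964, -0.05, -0.259, -0.013]
contact_force: [0.9, -1.0, -0.1]
gripper_width: 0.998
gripper_force: 0.0
```

{"name": "play_rows", "arguments": {
  "plan": "-0.1 0.5 -0.1 0 0 0 0; -0.21 1 -0.18 0 0 0 0; -0.21 1 -0.18 0 0 0 0; -0.21 1 -0.18 0 0 0 0"
}}

```text
time_s: 10.98
eef_pos: [532.8, 285.5, 182.8]
ee_rot: [0.965, -0.05, -0.258, -0.013]
contact_force: [0.1, -0.4, 0.2]
gripper_width: 0.996
gripper_force: 0.0
```

```bash
cat > chk.py <<'E'
from h import *
m=np.array([477,294.2,86.]); M=R.from_euler("z",-.103)*R.from_euler("y",np.pi/6)
o=robot.observe(); p=M.inv().apply(o["eef_pos"]-m); r=M.inv()*R.from_quat(o["ee_rot"])
print("t",o["time_s"],"TCP in mouth",np.round(p,1),"tool z",np.round(r.as_matrix()[:,2],3),"tool y",np.round(r.as_matrix()[:,1],3))
print("F world",np.round(o["contact_force"],1),"F cradle",np.round(M.inv().apply(o["contact_force"]),1),"q",np.round(o["joints"],2),"w",round(o["gripper_width"],3))
print("units to s=34:",np.round((m+M.apply([0,0,34])-o["eef_pos"])/80,3))
E
python3 chk.py
python3 - <<'E'
from h import *
t=robot.grab_frame("top"); s=robot.grab_frame("scene")
a=crop(t,100,150,200,262,4); b=crop(s,302,220,402,332,4)
b=cv2.copyMakeBorder(b,0,max(0,a.shape[0]-b.shape[0]),0,0,0); cv2.imwrite("pics/g1.png",cv2.convertScaleAbs(np.hstack([a,b]),alpha=1.6,beta=10))
E
```

```text
t 10.975 TCP in mouth [  0.4  -2.9 112. ] tool z [ 0.001  0.    -1.   ] tool y [-0.001 -1.    -0.   ]
F world [ 0.1 -0.4  0.2] F cradle [ 0.  -0.4  0.3] q [0.29 0.76 1.12 0.2  1.75 1.95] w 0.996
units to s=34: [-0.486  0.086 -0.842]
```

View pics/g1.png

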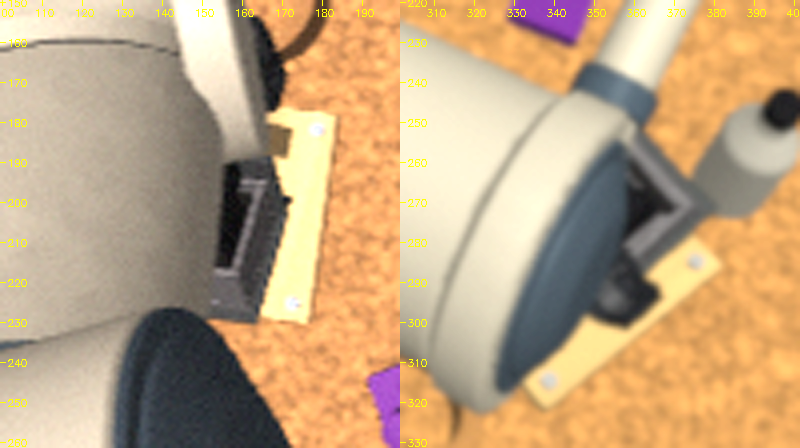

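The arm hides the gripper in both views; the cradle and bottle are untouched (scene, bottle at (385,255)). I'll advance along the slant and close.

{"name": "play_rows", "arguments": {
  "plan": "-0.12 0.086 -0.2 0 0 0 0; -0.3 0.086 -0.52 0 0 0 0; -0.42 0.086 -0.72 0 0 0 0; -0.486 0.086 -0.842 0 0 0 0; -0.486 0.086 -0.842 0 0 0 0"
}}

```text
time_s: 11.7
eef_pos: [493.6, 293.4, 115.2]
ee_rot: [0.965, -0.05, -0.259, -0.013]
contact_force: [0.2, 0.5, 0.7]
gripper_width: 0.998
gripper_force: 0.0
```

{"name": "play_rows", "arguments": {
  "plan": "0 0 0 0 0 0 0.35; 0 0 0 0 0 0 0.4; 0 0 0 0 0 0 0.45; 0 0 0 0 0 0 0.6; 0 0 0 0 0 0 0.8; 0 0 0 0 0 0 1; 0 0 0 0 0 0 1; 0 0 0 0 0 0 1",
  "newtons": 60
}}

```text
time_s: 12.7
eef_pos: [493.9, 293.6, 115.7]
ee_rot: [0.965, -0.05, -0.258, -0.013]
contact_force: [1.9, -5.2, 5.2]
gripper_width: 0.532
gripper_force: 60.4
```

```bash
python3 chk.py
```

```text
t 12.7 TCP in mouth [-0.2  1.1 34.2] tool z [ 0.001 -0.    -1.   ] tool y [-0. -1.  0.]
F world [ 1.9 -5.2  5.2] F cradle [-0.5 -5.   5.7] q [0.32 0.79 1.26 0.2  1.58 1.94] w 0.532
units to s=34: [-0.    -0.014 -0.003]
```

```bash
cat > rock.py <<'E'
from h import *
import sys
M=R.from_euler("z",-.103)*R.from_euler("y",np.pi/6)
def pose(d,deg):  # lean deg toward +y, draw d
    e=max(43-d,0)/2; L=34+d+e; a=np.radians(deg); return np.array([0,L*np.sin(a),-e+L*np.cos(a)]),-a
seq=[tuple(map(float,s.split(","))) for s in sys.argv[1:]]
p0,a0=pose(*seq[0])
for d,g in seq[1:]:
    p,a=pose(d,g); print(*np.round(np.r_[M.apply(p-p0)/80,M.apply([(a-a0)/.5,0,0])],3),1,end="; ")
print()
E
python3 rock.py 0,0 0,4 0,8 0,8 1.5,0 3,-8 3,-8; python3 rock.py 3,-8 4.8,0 6.5,8 6.5,8 8.2,0 10,-8 10,-8 11.7,0 13.5,8 13.5,8 15.2,0 17,-8 17,-8
```

```text
0.004 0.048 -0.001 -0.12 0.012 0.07 1; 0.007 0.096 -0.006 -0.241 0.025 0.14 1; 0.007 0.096 -0.006 -0.241 0.025 0.14 1; 0.009 -0.001 0.016 0.0 0.0 0.0 1; 0.005 -0.1 0.026 0.241 -0.025 -0.14 1; 0.005 -0.1 0.026 0.241 -0.025 -0.14 1; 
0.025 0.097 0.025 -0.241 0.025 0.14 1; 0.042 0.198 0.038 -0.481 0.05 0.279 1; 0.042 0.198 0.038 -0.481 0.05 0.279 1; 0.046 0.095 0.062 -0.241 0.025 0.14 1; 0.043 -0.011 0.075 0.0 0.0 0.0 1; 0.043 -0.011 0.075 0.0 0.0 0.0 1; 0.068 0.093 0.1 -0.241 0.025 0.14 1; 0.086 0.2 0.113 -0.481 0.05 0.279 1; 0.086 0.2 0.113 -0.481 0.05 0.279 1; 0.089 0.09 0.138 -0.241 0.025 0.14 1; 0.085 -0.021 0.151 0.0 0.0 0.0 1; 0.085 -0.021 0.151 0.0 0.0 0.0 1;
```

{"name": "play_rows", "arguments": {
  "plan": "0.004 0.048 0 -0.12 0.012 0.07 1; 0.007 0.096 -0.006 -0.241 0.025 0.14 1; 0.007 0.096 -0.006 -0.241 0.025 0.14 1",
  "newtons": 70
}}

```text
time_s: 13.08
eef_pos: [494.2, 301.6, 114.9]
ee_rot: [0.963, -0.031, -0.261, 0.055]
contact_force: [1.7, -6.0, 5.3]
gripper_width: 0.53
gripper_force: 74.2
```

```bash
python3 chk.py
```

```text
t 13.075 TCP in mouth [-0.3  9.2 33.2] tool z [ 0.    -0.142 -0.99 ] tool y [ 0.001 -0.99   0.142]
F world [ 1.7 -6.   5.3] F cradle [-0.6 -5.8  5.7] q [0.38 0.82 1.19 0.11 1.66 2.  ] w 0.53
units to s=34: [-0.003 -0.115  0.007]
```

{"name": "play_rows", "arguments": {
  "plan": "0.002 -0.097 0.022 0.241 -0.025 -0.14 1; -0.002 -0.196 0.032 0.482 -0.05 -0.28 1; -0.002 -0.196 0.032 0.482 -0.05 -0.28 1"
}}

```text
time_s: 13.45
eef_pos: [493.8, 285.1, 117.5]
ee_rot: [0.961, -0.07, -0.255, -0.083]
contact_force: [-1.4, 2.8, -4.2]
gripper_width: 0.532
gripper_force: 74.7
```

```bash
python3 chk.py
```

```text
t 13.45 TCP in mouth [-0.4 -7.3 36.1] tool z [-0.001  0.145 -0.989] tool y [-0.003 -0.989 -0.145]
F world [-1.4  2.8 -4.2] F cradle [ 0.7  2.7 -4.4] q [0.24 0.76 1.34 0.31 1.5  1.86] w 0.532
units to s=34: [ 0.001  0.092 -0.025]
```

Pull is only 4 N at this swing, so I'll continue at 3.5 mm per swing.

{"name": "play_rows", "arguments": {
  "plan": "0.025 0.097 0.025 -0.241 0.025 0.14 1; 0.042 0.198 0.038 -0.481 0.05 0.279 1; 0.042 0.198 0.038 -0.481 0.05 0.279 1; 0.046 0.095 0.062 -0.241 0.025 0.14 1; 0.043 -0.011 0.075 0 0 0 1; 0.043 -0.011 0.075 0 0 0 1"
}}

```text
time_s: 14.2
eef_pos: [497.3, 284.2, 123.5]
ee_rot: [0.961, -0.07, -0.255, -0.083]
contact_force: [-3.7, 3.0, -4.6]
gripper_width: 0.531
gripper_force: 76.8
```

```bash
python3 chk.py;  python3 rock.py 10,-8 11.7,0 13.5,8 13.5,8 15.2,0 17,-8 17,-8 18.7,0 20.5,8 20.5,8 22.2,0 24,-8 24,-8;  python3 rock.py 24,-8 25.7,0 27.5,8 27.5,8 29.2,0 31,-8 31,-8 32.7,0 34.5,8 34.5,8 36.2,0 38,-8 38,-8; python3 rock.py 38,-8 40,0 50,0 60,0 80,0 100,0 110,0
```

```text
t 14.2 TCP in mouth [-0.4 -7.9 43.1] tool z [-0.     0.145 -0.989] tool y [-0.003 -0.989 -0.145]
F world [-3.7  3.  -4.6] F cradle [-1.2  2.6 -6. ] q [0.24 0.75 1.33 0.31 1.52 1.87] w 0.531
units to s=34: [-0.043  0.104 -0.101]
0.025 0.103 0.025 -0.241 0.025 0.14 1; 0.044 0.21 0.038 -0.481 0.05 0.279 1; 0.044 0.21 0.038 -0.481 0.05 0.279 1; 0.047 0.101 0.063 -0.241 0.025 0.14 1; 0.043 -0.011 0.075 0.0 0.0 0.0 1; 0.043 -0.011 0.075 0.0 0.0 0.0 1; 0.069 0.099 0.101 -0.241 0.025 0.14 1; 0.088 0.212 0.113 -0.481 0.05 0.279 1; 0.088 0.212 0.113 -0.481 0.05 0.279 1; 0.09 0.096 0.138 -0.241 0.025 0.14 1; 0.085 -0.021 0.151 0.0 0.0 0.0 1; 0.085 -0.021 0.151 0.0 0.0 0.0 1; 
0.027 0.115 0.026 -0.241 0.025 0.14 1; 0.046 0.234 0.038 -0.481 0.05 0.279 1; 0.046 0.234 0.038 -0.481 0.05 0.279 1; 0.048 0.113 0.063 -0.241 0.025 0.14 1; 0.043 -0.011 0.075 0.0 0.0 0.0 1; 0.043 -0.011 0.075 0.0 0.0 0.0 1; 0.07 0.111 0.101 -0.241 0.025 0.14 1; 0.09 0.236 0.113 -0.481 0.05 0.279 1; 0.09 0.236 0.113 -0.481 0.05 0.279 1; 0.092 0.109 0.139 -0.241 0.025 0.14 1; 0.085 -0.021 0.151 0.0 0.0 0.0 1; 0.085 -0.021 0.151 0.0 0.0 0.0 1; 
0.03 0.127 0.029 -0.241 0.025 0.14 1; 0.092 0.121 0.138 -0.241 0.025 0.14 1; 0.155 0.114 0.246 -0.241 0.025 0.14 1; 0.279 0.101 0.463 -0.241 0.025 0.14 1; 0.403 0.089 0.679 -0.241 0.025 0.14 1; 0.465 0.082 0.787 -0.241 0.025 0.14 1;
```

{"name": "play_rows", "arguments": {
  "plan": "0.025 0.103 0.025 -0.241 0.025 0.14 1; 0.044 0.21 0.038 -0.481 0.05 0.279 1; 0.044 0.21 0.038 -0.481 0.05 0.279 1; 0.047 0.101 0.063 -0.241 0.025 0.14 1; 0.043 -0.011 0.075 0 0 0 1; 0.043 -0.011 0.075 0 0 0 1; 0.069 0.099 0.101 -0.241 0.025 0.14 1; 0.088 0.212 0.113 -0.481 0.05 0.279 1; 0.088 0.212 0.113 -0.481 0.05 0.279 1; 0.09 0.096 0.138 -0.241 0.025 0.14 1; 0.085 -0.021 0.151 0 0 0 1; 0.085 -0.021 0.151 0 0 0 1"
}}

```text
time_s: 15.7
eef_pos: [504.3, 282.0, 135.8]
ee_rot: [0.961, -0.07, -0.254, -0.084]
contact_force: [-2.5, 2.5, -4.5]
gripper_width: 0.532
gripper_force: 78.7
```

```bash
python3 chk.py
```

```text
t 15.7 TCP in mouth [-0.3 -9.3 57.3] tool z [ 0.     0.148 -0.989] tool y [-0.004 -0.989 -0.148]
F world [-2.5  2.5 -4.5] F cradle [-0.1  2.2 -5.3] q [0.23 0.74 1.3  0.31 1.55 1.87] w 0.532
units to s=34: [-0.13   0.131 -0.254]
```

{"name": "play_rows", "arguments": {
  "plan": "0.027 0.115 0.026 -0.241 0.025 0.14 1; 0.046 0.234 0.038 -0.481 0.05 0.279 1; 0.046 0.234 0.038 -0.481 0.05 0.279 1; 0.048 0.113 0.063 -0.241 0.025 0.14 1; 0.043 -0.011 0.075 0 0 0 1; 0.043 -0.011 0.075 0 0 0 1; 0.07 0.111 0.101 -0.241 0.025 0.14 1; 0.09 0.236 0.113 -0.481 0.05 0.279 1; 0.09 0.236 0.113 -0.481 0.05 0.279 1; 0.092 0.109 0.139 -0.241 0.025 0.14 1; 0.085 -0.021 0.151 0 0 0 1; 0.085 -0.021 0.151 0 0 0 1"
}}

```text
time_s: 17.2
eef_pos: [511.6, 279.0, 148.1]
ee_rot: [0.961, -0.071, -0.254, -0.083]
contact_force: [2.0, -0.9, -1.0]
gripper_width: 0.534
gripper_force: 79.1
```

```bash
python3 chk.py
```

```text
t 17.2 TCP in mouth [  0.1 -11.5  71.8] tool z [ 0.001  0.146 -0.989] tool y [-0.004 -0.989 -0.146]
F world [ 2.  -0.9 -1. ] F cradle [ 2.3 -0.7  0.2] q [0.23 0.74 1.28 0.3  1.58 1.88] w 0.534
units to s=34: [-0.222  0.168 -0.408]
```

The pack is free of the jaws (pull about 0 N), so I'll draw it straight out along the slant.

{"name": "play_rows", "arguments": {
  "plan": "0.03 0.127 0.029 -0.241 0.025 0.14 1; 0.06 0.125 0.08 -0.241 0.025 0.14 1; 0.092 0.121 0.138 -0.241 0.025 0.14 1; 0.155 0.114 0.246 -0.241 0.025 0.14 1; 0.279 0.101 0.463 -0.241 0.025 0.14 1; 0.403 0.089 0.679 -0.241 0.025 0.14 1; 0.465 0.082 0.787 -0.241 0.025 0.14 1; 0.465 0.082 0.787 -0.241 0.025 0.14 1"
}}

```text
time_s: 18.2
eef_pos: [548.6, 288.0, 210.9]
ee_rot: [0.965, -0.05, -0.258, -0.014]
contact_force: [0.0, 0.1, -3.9]
gripper_width: 0.527
gripper_force: 79.5
```

```bash
python3 chk.py
python3 - <<'E'
from h import *
t=robot.grab_frame("top"); s=robot.grab_frame("scene")
a=crop(t,100,150,200,262,4); b=crop(s,302,220,402,332,4)
cv2.imwrite("pics/g2.png",cv2.convertScaleAbs(np.hstack([a,b]),alpha=1.6,beta=10))
E
```

```text
t 18.2 TCP in mouth [ -0.2   1.2 144.1] tool z [ 0.001  0.001 -1.   ] tool y [-0.    -1.    -0.001]
F world [ 0.   0.1 -3.9] F cradle [ 1.9  0.1 -3.3] q [0.29 0.75 1.04 0.2  1.83 1.96] w 0.527
units to s=34: [-0.684  0.056 -1.193]
```

View pics/g2.png

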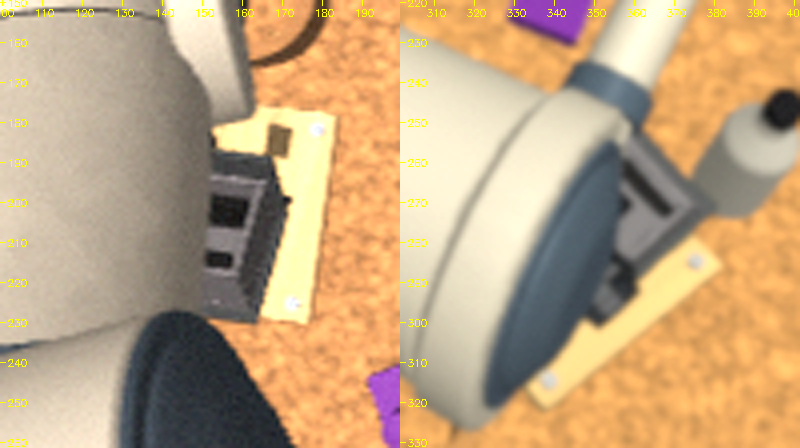

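The pocket is empty, the cradle sits home at (165,205) top, and the pack is held clear. I'll carry it to the platform while turning it upright.

{"name": "play_rows", "arguments": {
  "plan": "0 -0.3 0 -0.018 -0.17 0 1; 0 -0.6 0 -0.036 -0.34 0 1; 0 -0.95 0 -0.054 -0.521 0 1; 0 -0.95 0 -0.054 -0.521 0 1"
}}

```text
time_s: 18.8
eef_pos: [546.8, 211.0, 210.9]
ee_rot: [0.99, -0.052, -0.13, -0.007]
contact_force: [0.8, 0.4, -3.4]
gripper_width: 0.529
gripper_force: 79.3
```

{"name": "play_rows", "arguments": {
  "plan": "0 -0.3 0 -0.018 -0.17 0 1; 0 -0.6 0 -0.036 -0.34 0 1; 0 -0.95 0 -0.054 -0.521 0 1; 0 -0.95 0 -0.054 -0.521 0 1"
}}

```text
time_s: 19.3
eef_pos: [546.8, 135.6, 210.3]
ee_rot: [0.999, -0.052, -0.001, 0.0]
contact_force: [-0.2, 0.4, -2.7]
gripper_width: 0.53
gripper_force: 79.3
```

{"name": "play_rows", "arguments": {
  "plan": "0.04 -0.3 0 0 0 0 1; 0.1 -0.6 0 0 0 0 1; 0.155 -0.95 0 0 0 0 1"
}}

```text
time_s: 19.68
eef_pos: [560.9, 60.8, 210.0]
ee_rot: [0.999, -0.051, -0.001, -0.0]
contact_force: [0.3, 0.6, -3.4]
gripper_width: 0.531
gripper_force: 79.3
```

{"name": "play_rows", "arguments": {
  "plan": "0 -0.3 0 0 0 0 1; 0 -0.6 -0.2 0 0 0 1; 0 -0.94 -0.4 0 0 0 1; 0 -0.94 -0.7 0 0 0 1; 0 -0.94 -0.9 0 0 0 1; 0 -0.94 -0.9 0 0 0 1; 0 -0.94 -0.9 0 0 0 1"
}}

```text
time_s: 20.55
eef_pos: [561.0, -14.5, 139.0]
ee_rot: [0.999, -0.051, 0.0, -0.0]
contact_force: [0.1, -0.4, -3.8]
gripper_width: 0.53
gripper_force: 79.3
```

Run:
```python
from h import *
o=robot.observe(); r=R.from_quat(o["ee_rot"]); print(o["eef_pos"],"tool z",r.as_matrix()[:,2],"fix rotvec units", np.round(np.cross(r.as_matrix()[:,2],[0,0,-1])/.5,3))
t=robot.grab_frame("top"); s=robot.grab_frame("scene")
a=crop(t,226,130,326,240,4); b=crop(s,190,170,290,280,4)
cv2.imwrite("pics/g3.png",cv2.convertScaleAbs(np.hstack([a,b]),alpha=1.4,beta=10))
```

```text
[561.01783986 -14.45205373 138.97942004] tool z [ 2.98530901e-04  1.50499988e-04 -9.99999944e-01] fix rotvec units [-0.     0.001  0.   ]
```

View pics/g3.png

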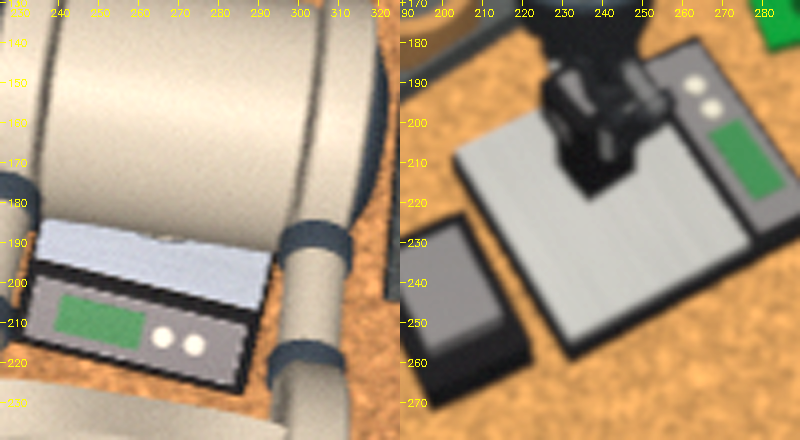

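The scene view shows the pack upright above the platform, its lowest point at (237,219). I'll lower it slowly.

{"name": "play_rows", "arguments": {
  "plan": "0 0 -0.12 0 0 0 1; 0 0 -0.22 0 0 0 1; 0 0 -0.28 0 0 0 1; 0 0 -0.31 0 0 0 1; 0 0 -0.31 0 0 0 1; 0 0 -0.31 0 0 0 1"
}}

```text
time_s: 21.4
eef_pos: [560.7, -14.9, 113.9]
ee_rot: [0.999, -0.052, 0.0, 0.0]
contact_force: [1.1, 0.1, -2.9]
gripper_width: 0.535
gripper_force: 79.3
```

{"name": "play_rows", "arguments": {
  "plan": "0 0 -0.015 0 0 0 1; 0 0 -0.03 0 0 0 1; 0 0 -0.03 0 0 0 1"
}}

```text
time_s: 21.78
eef_pos: [560.5, -14.9, 111.2]
ee_rot: [0.999, -0.052, -0.0, 0.0]
contact_force: [0.1, 0.2, -4.0]
gripper_width: 0.532
gripper_force: 79.3
```

{"name": "play_rows", "arguments": {
  "plan": "0 0 -0.015 0 0 0 1; 0 0 -0.03 0 0 0 1; 0 0 -0.03 0 0 0 1"
}}

```text
time_s: 22.15
eef_pos: [560.5, -14.9, 108.8]
ee_rot: [0.999, -0.052, -0.0, -0.0]
contact_force: [-0.5, -0.8, -2.9]
gripper_width: 0.529
gripper_force: 79.3
```

{"name": "play_rows", "arguments": {
  "plan": "0 0 -0.015 0 0 0 1; 0 0 -0.025 0 0 0 1; 0 0 -0.025 0 0 0 1"
}}

```text
time_s: 22.52
eef_pos: [560.8, -15.0, 108.3]
ee_rot: [0.999, -0.052, 0.001, 0.0]
contact_force: [-7.3, -0.1, 24.8]
gripper_width: 0.531
gripper_force: 82.6
```

{"name": "play_rows", "arguments": {
  "plan": "0 0 0.012 0 0 0 1; 0 0 0.012 0 0 0 0.3; 0 0 0.012 0 0 0 0.1; 0 0 0.012 0 0 0 0; 0 0 0.012 0 0 0 0; 0 0 0.3 0 0 0 0; 0 0 0.6 0 0 0 0; 0 0 1 0 0 0 0; 0 0 1 0 0 0 0"
}}

```text
time_s: 23.65
eef_pos: [561.8, -15.1, 189.0]
ee_rot: [0.999, -0.052, 0.002, 0.0]
contact_force: [-0.0, 0.0, -0.3]
gripper_width: 0.999
gripper_force: 0.0
```

{"name": "play_rows", "arguments": {
  "plan": "0 0 0.5 0 0 0 0; 0 0 1 0 0 0 0; 0 0 1 0 0 0 0"
}}

```text
time_s: 24.02
eef_pos: [561.7, -15.1, 268.9]
ee_rot: [0.999, -0.052, 0.002, 0.0]
contact_force: [0.0, -1.4, -0.4]
gripper_width: 1.003
gripper_force: 0.0
```

{"name": "play_rows", "arguments": {
  "plan": "-0.5 0 0.3 0 0 0 0; -1 0 0.6 0 0 0 0; -1 0 0.6 0 0 0 0"
}}

```text
time_s: 24.4
eef_pos: [478.7, -14.8, 315.2]
ee_rot: [0.999, -0.052, 0.0, 0.0]
contact_force: [-0.8, 1.1, -0.2]
gripper_width: 1.002
gripper_force: 0.0
```

{"name": "play_rows", "arguments": {
  "plan": "-0.7 0.5 0 0 0 0 0; -0.9 1 0 0 0 0 0; -0.9 1 0 0 0 0 0"
}}

```text
time_s: 24.78
eef_pos: [407.1, 67.0, 313.7]
ee_rot: [0.999, -0.05, -0.001, -0.0]
contact_force: [-0.4, 0.1, -0.6]
gripper_width: 0.999
gripper_force: 0.0
```

Run:
```python
from h import *
print(robot.observe()["time_s"],robot.observe()["eef_pos"])
t=robot.grab_frame("top"); s=robot.grab_frame("scene")
cv2.imwrite("pics/f.png",np.vstack([cv2.resize(crop(t,120,130,420,230,2),(600,200)),cv2.convertScaleAbs(crop(s,110,90,410,290,2)[:, :600],alpha=1.4,beta=5)]))
```

```text
24.775 [407.11300429  67.01974128 313.74901163]
```

View pics/f.png

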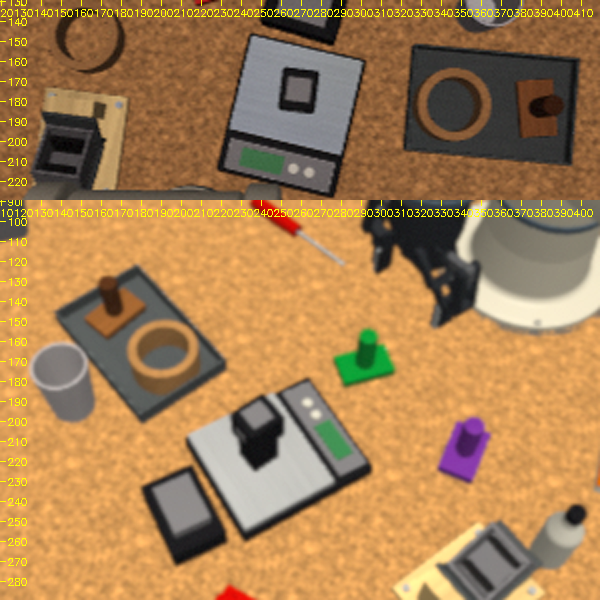

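The pack stands upright at the platform centre (269,175 in the top view), the stamp stands in the free half of the tray (about (390,184)), the cradle is home, and the other objects look unmoved. Handing in.

```bash
python3 -c "
from station import robot; print(robot.finish_job())"
```

```text
the job is handed in; nothing more can be done
None
```

The job is handed in at about 25 s: after eleven side-to-side swings the pack came out and now stands upright on the scale platform, the wooden stamp stands in the tray's free end, and the cradle looks home; no verdict was returned.

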